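# Push the loose base out of a wooden pressing mould and set it to dry

## Task

The wooden pressing mould has been washed and is dripping off on the sloping wire drainer, but its loose base is still wet inside the frame. Carry the mould to the small green-labelled can and lower it over the can, so that the can pushes the base up out of the frame and the frame ends flat on the worktop round the can. Then lift the base off the can and lay it back on the drainer to dry, lengthwise down the slope, flat on the wires with its lower end resting against the upturned wire ends; leave the frame round the upright can and do not disturb the jars, dishes and other things standing about.

Things in the scene. Friction and masses are not known exactly. Their poses are not given: they have to be found in the camera images.
- frame: Open wooden frame of the mould, pale, outside 160 x 70 mm, 40 mm high, 0.2 kg. Origin: centre of its underside; x along its length, z to its open top. Side walls 5 mm (60 mm between), end walls 9 mm (136 mm between). A 7 mm wide, 5 mm high ledge along each end wall leaves an opening of 122 x 60 mm below. Starts on the drainer, length down the slope. Grip it across the 70 mm width.
- base: Loose base board of the mould, darker wood, 133 x 57 x 14 mm, 0.12 kg. Origin: centre of its underside; x along its length, z through its upper face. Starts inside the frame on the end ledges (5 mm above the frame's underside), free to slide up, 1.5 mm play all round. It cannot be gripped inside the frame; above it, grip it across the 57 mm width.
- can: Small full steel food can with a green label and a white stripe, 48 mm diameter, 54 mm tall, flat top, 0.2 kg, loose, upright on the worktop. Origin: centre of its underside. It passes up between the frame's side walls (60 mm) and ledges.
- drainer: Fixed wire drainer on a drip tray, 215 x 186 mm. Origin: centre of the tray's underside. Its bed of seven parallel 5 mm wires (149 mm wide, 205 mm long, 24 mm apart) rises by 33 degrees towards +x of this body; the low ends turn up as a stop with a bar along them, 22 mm off the bed. The back of the bed is 146 mm high. (At the far left a wooden shelf, 0.29 m up, begins near x 0.5, y 0.4.)
- drainer_bed (a point): Middle of the foot of the bed: on the plane of the wire tops, at the face of the upturned ends that things rest against, half way across. x points up the slope along the wires, y across the bed, z out of the bed (33 degrees from vertical).
- sesame_jar: Glass jar with a grey screw lid, 54 mm diameter, 85 mm tall; bystander. Origin: centre of its underside.
- dish: White enamel dish with pickles and a small handle, 161 x 90 x 83 mm; bystander, heavy. Origin: centre of its underside.
- pepper: Pepper mill, 44 mm diameter, 90 mm tall; bystander. Origin: centre of its underside.
- spice: Spice jar with a black cap, 41 mm diameter, 105 mm tall; bystander. Origin: centre of its underside.

How it is judged:
By the outcome, as a careful person would: the job done as asked, in the order asked, and still so for the second after the job is handed in, with the robot touching nothing.
It also fails if it takes over 54 s, if anything falls off the work surface, if the arm or the gripper's body presses on something with over 40 N, if the wrist force passes 120 N, or if a joint passes its speed limit or range.

## Robot

A 6-joint arm with a two-finger parallel gripper is mounted at the origin on a cart in front of the work surface, level with it; the furniture and walls round the work are solid. World frame = base frame: x ahead of the robot, y to its left, z up, the work surface at z = 0. Lengths are in m, angles in rad, forces in N, time in s.
With the tool pointing down it reaches from about 0.375 to 0.9 m from the base axis. Payload 3.1 kg.
Tool frame: the origin (TCP) lies where the fingers leave the gripper's body, on its centre line; the fingertips stand 73 mm ahead of it and the grasp point (between the pads) lies 54 mm ahead of it; z points along the fingers, y is the line along which they close (so a half turn about z gives the same grasp; the last joint's range is limited). The gripper opens to 85 mm and grips with 20 to 120 N. Pads are 22 mm wide; open, the fingers measure 114 mm over their backs; the gripper's body (76 mm by 85 mm) begins 54 mm behind the grasp point. The pads swing forward as they close: fully open they stand 13 mm farther back than shut.
Start: joints at [0.931, 0.527, 1.433, -0, 1.181, -0.178], TCP at [0.278, 0.56, 0.304] pointing down, gripper open.
Joint ranges: [-3.08, 3.08], [-0.75, 2.2], [0.22, 2.44], [-1.43, 4.57], [0, 2.65], [-2.85, 2.85]. Speed limits (rad/s): [2.79, 2.79, 3.14, 3.14, 3.14, 3.14].

## Interface

Orientations are given as a unit quaternion [x, y, z, w].
In Python, from station import manip gives the robot as it stands.
- The arm moves only by the shell command python3 -m crank 'ROWS' [FORCE]. ROWS is JSON, a list of rows, each an object with "dp": the shift along the tool's x, y, z normalised to -1 to 1, where 1 is 50 cm, a list of three; "delta_rot": the turn, a rotation vector about the tool's x, y, z normalised to -1 to 1, where 1 is 2 pi rad, a list of three; "fingers": the opening, from -1 (shut) to 1 (fully open). A call has 1 to 12 rows; each row shifts and turns the commanded pose from where the row before left it, along the tool's axes as they then stand; what a row does not reach is not made up. A row lasts 1/12 s, in which the tool goes at most 41.7 mm and 7.16 degrees, less where a joint would pass 70% of its speed; a pose out of reach is approached as far as the arm can. A call with a number of a shift or a turn outside -1 to 1 is refused whole. A call with a gripper value outside its range is refused whole. The fingers move at their own pace and stop on an object; FORCE is the grip in N (left out, the last holds). Time passes only in rows, so rows that do not move let the fingers close. It gives the time, the measured TCP pose, the force, the opening and the grip force at its end, in the units of the state.
- manip.sense(): the state, without advancing time (a new reading comes with each control period).
- manip.snapshot(name): name is "scene" or "top" or "wrist"; returns (picture, depth): 480x640x3 uint8, red, green, blue; 480x640 float32, m along the optical axis (not along the pixel's ray), 0 where there is no reading.
- manip.camera_model(name): a dict with "fx", "fy", "cx", "cy" (pixels), "origin" and "attitude" of the camera in the world. Camera axes: x right, y up, looking along -z (the intrinsics and any distortion apply to the point x, -y, -z); pixel columns grow to the right and rows downward; lengths in m; the calibration is good to about 2 mm. A picture is of the moment at which its call begins: read the wrist's pose just before it. camera_model takes no time and is no camera call; for the wrist camera it gives the pose at the moment of the call.
- manip.sign_off(): hands the job in; it is judged then, once.
The state is a dict: "t": time; "q": joint angles; "qd": joint speeds; "tau": joint torques, N m; "tcp_pos": TCP position; "tool_rot": TCP orientation; "force": force on the tool from outside, world axes, zero at the start; "ft_torque": the same for the moment, N m; "finger_gap": opening from 0.0 (shut) to 1.0 (fully open); "gripper_force": force on a finger pad.
Only numpy, scipy, OpenCV 4.12 (cv2) and the standard library are available. Lean on these libraries where they do the work, as an engineer would, in place of code of your own. Each camera call takes 0.05 s, during which the arm holds its last target. There are 200 camera calls.

## Working session

There is one attempt and no reset: what is moved stays moved. The work goes in short steps, Python scripts to look and compute and a shell command to move; the robot and the scene stay as the last step left them, time stands still between calls to the robot, and variables do not carry over. Pictures are saved under pics/ and viewed, at most 10 in all, crops included, and the job is handed in when it is done.

```bash
ls; mkdir -p pics
cat > h.py <<'E'
import numpy as np, cv2
from scipy.spatial.transform import Rotation as R
from station import manip
def att(c):
    a=np.array(c["attitude"],float)
    return R.from_quat(a).as_matrix() if a.size==4 else a.reshape(3,3)
def cloud(name):
    c=manip.camera_model(name); im,d=manip.snapshot(name)
    v,u=np.mgrid[:480,:640]
    P=np.stack([(u-c["cx"])/c["fx"]*d,-(v-c["cy"])/c["fy"]*d,-d],-1)
    W=P@att(c).T+np.array(c["origin"]); W[d==0]=np.nan
    return im,d,W
E
python3 - <<'E'
from h import *
print(manip.sense())
for n in("scene","top"):
    print(n,manip.camera_model(n))
    im,d,W=cloud(n); np.savez(n+".npz",im=im,W=W)
    cv2.imwrite(f"pics/{n}.png",im[...,::-1])
E
```

```text
pics
{'t': 0.0, 'q': array([ 9.31508288e-01,  5.28462644e-01,  1.43393281e+00, -2.09687293e-05,
        1.18136041e+00, -1.78498570e-01]), 'qd': array([ 0.00157579, -0.00125838, -0.00061426,  0.00028672, -0.00030467,
        0.00227982]), 'tau': array([-5.27975644e-04, -4.42351055e+01, -1.78024220e+01, -2.83269310e-04,
        8.52592435e-03,  4.98373865e-06]), 'tcp_pos': array([0.27754248, 0.55936254, 0.30292589]), 'tool_rot': array([ 2.28357826e-01,  9.73576670e-01, -9.96290004e-04, -4.21142409e-04]), 'force': array([-0.0158159 , -0.36089908, -0.80540515]), 'ft_torque': array([-0.02973615, -0.02256318,  0.02169445]), 'gripper_force': 0.0, 'finger_gap': 1.0032243372408223}
scene {'fx': 505.02134086319006, 'fy': 505.02134086319006, 'cx': 327.44840049936727, 'cy': 233.01140857408086, 'origin': array([ 0.22219114, -0.74252252,  0.61482832]), 'attitude': array([ 0.40055164, -0.11367398, -0.25055457,  0.87399029])}
top {'fx': 536.530349003405, 'fy': 536.530349003405, 'cx': 327.53402566874286, 'cy': 237.9774849667788, 'origin': array([ 0.43974279, -0.18355874,  1.07760316]), 'attitude': array([ 0.0311922 , -0.04296539, -0.70400423,  0.70820835])}
```

View pics/scene.png

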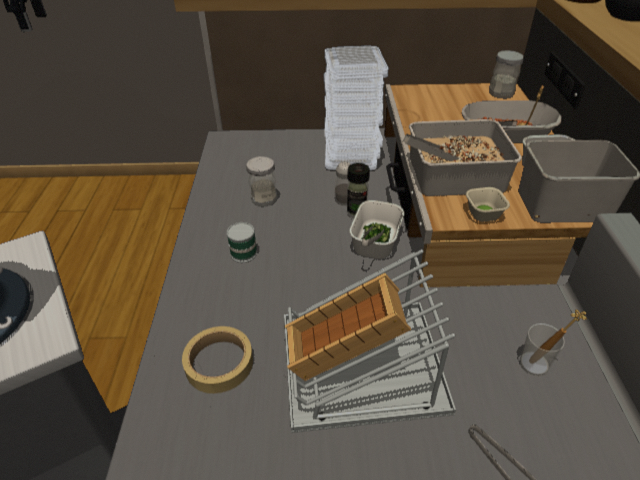

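View pics/top.png

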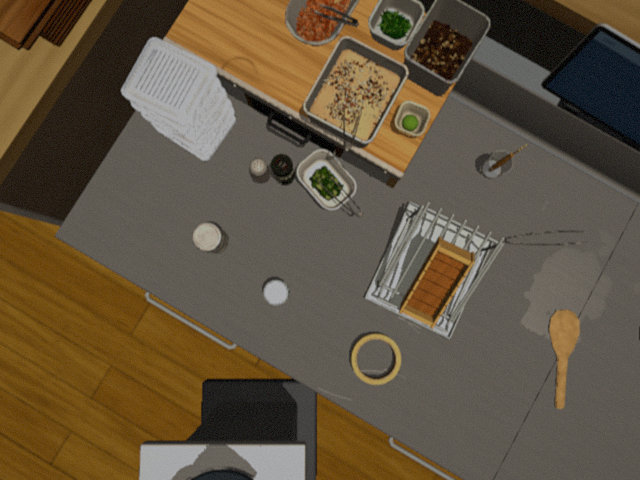

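The scene view shows the mould on the drainer (345,325), the can at (241,243) and the sesame jar at (262,180). In the top view the mould is at (438,283), the can lid at (276,292), the jar at (207,237), the dish at (327,182), and the spice jar and pepper mill at (283,168) and (258,168).

Run:
```python
from h import *
C={n:np.load(n+".npz") for n in("scene","top")}
for n,(u0,u1,v0,v1) in {"scene":(270,430,265,385),"top":(390,485,228,335)}.items():
    im,W=C[n]["im"],C[n]["W"]; h=cv2.cvtColor(im,cv2.COLOR_RGB2HSV)
    m=np.zeros((480,640),bool); m[v0:v1,u0:u1]=1
    m&=(h[...,1]>90)&(h[...,2]>60)&np.isfinite(W[...,2])&(W[...,2]>0.02)
    p=W[m]
    # guess normal 33deg: fit on PCA of base (dark)
    dark=p[(h[...,2][m]<175)] ; 
    # RANSAC planes
    rng=np.random.default_rng(0); best=None
    Q=p
    for k in range(2):
        bi=0
        for _ in range(600):
            a=Q[rng.choice(len(Q),3,0)]; nn=np.cross(a[1]-a[0],a[2]-a[0]); l=np.linalg.norm(nn)
            if l<1e-6: continue
            nn/=l; nn*=np.sign(nn[2])
            if abs(nn[2]-np.cos(np.radians(33)))>.06: continue
            s=abs((Q-a[0])@nn)<.0025
            if s.sum()>bi: bi=s.sum();S=s
        q=Q[S];c=q.mean(0);nn=np.linalg.svd(q-c,full_matrices=False)[2][2]; nn*=np.sign(nn[2])
        az=np.arctan2(-nn[1],-nn[0]); print(n,"plane",k,bi,len(p),"c",c.round(4),"n",nn.round(3),"tilt",np.degrees(np.arccos(nn[2])).round(1),"az",np.degrees(az).round(1),"d",(c@nn).round(4))
        ex=np.array([np.cos(az),np.sin(az),0]);ex-=ex@nn*nn;ex/=np.linalg.norm(ex);ey=np.cross(nn,ex)
        r=cv2.minAreaRect(np.stack([(q-c)@ex,(q-c)@ey],1).astype(np.float32)); print("  rect",r,"centre",(c+r[0][0]*ex+r[0][1]*ey).round(4))
        Q=Q[~S]
    print("n range",np.percentile(p@nn,[1,5,50,95,99]).round(4))
# round things from top
im,W=C["top"]["im"],C["top"]["W"]
for nm,u,v in(("can",276,292),("sesame",207,237),("spice",283,168),("pepper",258,168),("dish",327,182),("ring",376,360)):
    p=W[v-30:v+30,u-30:u+30].reshape(-1,3); c=W[v-3:v+4,u-3:u+4].reshape(-1,3); z=np.nanmax(p[:,2]) if nm!="dish" else .06
    if nm=="can": z=np.nanmedian(c[:,2])
    s=p[abs(p[:,2]-z)<.008] if nm!="dish" else p[p[:,2]>.02]
    print(nm,"z",z.round(3),"mid",((s.max(0)+s.min(0))/2).round(4),"size",(s.max(0)-s.min(0)).round(3),"mean",s.mean(0).round(4))
S=C["scene"]["W"]; p=S[215:268,222:262].reshape(-1,3); p=p[(p[:,2]>.046)&(p[:,2]<.065)]; print("can scene",((p.max(0)+p.min(0))/2).round(4),(p.max(0)-p.min(0)).round(3))
# drainer points: height map >0.02 excluding wood, in top
h=cv2.cvtColor(im,cv2.COLOR_RGB2HSV); m=np.zeros((480,640),bool); m[195:345,360:510]=1; m&=(W[...,2]>.1)&(h[...,1]<90); p=W[m]; print("bed high pts",len(p),p[p[:,2]>.13].round(3)[::10])
print(W[312,400],W[328,438],W[238,438],W[252,474])
```

```text
scene plane 0 2769 7385 c [ 0.4621 -0.3963  0.0923] n [-0.489  0.243  0.838] tilt 33.1 az -26.4 d -0.2449
  rect ((-2.0205974578857422e-05, 0.005332879722118378), (0.16065481305122375, 0.09177735447883606), 0.5589627027511597) centre [ 0.4644 -0.3915  0.0922]
scene plane 1 1484 7385 c [ 0.4521 -0.3993  0.111 ] n [-0.491  0.236  0.839] tilt 33.0 az -25.7 d -0.2231
  rect ((-0.00301206111907959, 0.0021229684352874756), (0.07222041487693787, 0.1594141572713852), 89.93301391601562) centre [ 0.4508 -0.3963  0.1093]
n range [-0.2654 -0.2566 -0.2418 -0.2222 -0.2213]
top plane 0 1680 3140 c [ 0.4626 -0.3984  0.0933] n [-0.493  0.244  0.835] tilt 33.4 az -26.4 d -0.2474
  rect ((0.004869677126407623, 0.002748403698205948), (0.1516764611005783, 0.06730831414461136), 0.33002224564552307) centre [ 0.4675 -0.3977  0.096 ]
top plane 1 680 3140 c [ 0.4597 -0.3957  0.1147] n [-0.497  0.229  0.837] tilt 33.2 az -24.8 d -0.2234
  rect ((-0.007528357207775116, -0.00022026151418685913), (0.07069093734025955, 0.1610693484544754), 89.28070068359375) centre [ 0.4539 -0.3933  0.1106]
n range [-0.2537 -0.2464 -0.2422 -0.2215 -0.2203]
can z 0.053 mid [ 0.4441 -0.1012  0.0529] size [0.045 0.046 0.013] mean [ 0.4444 -0.1016  0.0531]
sesame z 0.091 mid [0.5467 0.0238 0.0874] size [0.052 0.052 0.008] mean [0.5467 0.0244 0.0858]
spice z 0.111 mid [ 0.6802 -0.1137  0.1072] size [0.04  0.039 0.008] mean [ 0.68   -0.1129  0.1059]
pepper z 0.111 mid [ 0.6802 -0.1093  0.1072] size [0.04  0.03  0.008] mean [ 0.68   -0.1105  0.106 ]Traceback (most recent call last):
  File "<stdin>", line 34, in <module>
AttributeError: 'float' object has no attribute 'round'
```

Run:
```python
import cv2
a=cv2.imread("pics/top.png")[190:345,355:515]; cv2.imwrite("pics/topcrop.png",cv2.resize(a,None,fx=3.8,fy=3.8,interpolation=cv2.INTER_CUBIC))
```

```text
(no output)
```

View pics/topcrop.png

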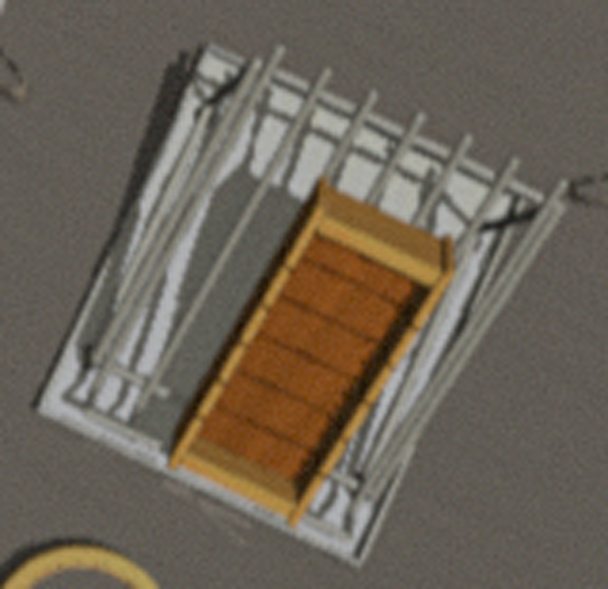

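The crop shows the mould against the wire stop, off centre across the bed over about four wires. Next I work out the approach.

```bash
cat >> h.py <<'E'
TH=np.radians(33)
def slope(yaw):  # ex,ey,n
    c,s=np.cos(yaw),np.sin(yaw)
    ex=np.array([c*np.cos(TH),s*np.cos(TH),np.sin(TH)]);ey=np.array([-s,c,0]);return ex,ey,np.cross(ex,ey)
def toolR_bed(yaw):
    ex,ey,n=slope(yaw); return np.stack([-ex,ey,-n],1)
def toolR_down(yaw):
    c,s=np.cos(yaw),np.sin(yaw); return np.array([[-c,-s,0],[-s,c,0],[0,0,-1.]])
def path(wps,st=None):
    st=st or manip.sense(); p=np.array(st["tcp_pos"]); M=R.from_quat(st["tool_rot"]).as_matrix()
    print("now",p.round(4),"rot z",M[:,2].round(3),"x",M[:,0].round(3),"gap",round(float(st["finger_gap"]),3),"t",st["t"],"F",np.round(st["force"],1))
    for q,N in wps:
        q=np.array(q); N=M if N is None else N
        d=M.T@(q-p); rv=R.from_matrix(M.T@N).as_rotvec()
        a=d/.5; r=rv/(2*np.pi)
        print("dp",a.round(4),"rows>=",np.linalg.norm(d)/.0417,"| rot",r.round(4),"rows>=",np.degrees(np.linalg.norm(rv))/7.16)
        p,M=q,N
E
python3 - <<'E'
from h import *
yaw=np.radians(-25.8); ex,ey,n=slope(yaw)
T=np.array([.4522,-.395,.1102])
path([([.42,.1,.35],None),(T+.17*n,None),(T+.17*n,toolR_bed(yaw))])
C=np.load("top.npz");im,W=C["im"],C["W"]
print("below can toward edge",[ (v,W[v,276-((v-292)//2)].round(3).tolist()) for v in (330,340,345,350,360)])
E
```

```text
now [0.2776 0.5594 0.303 ] rot z [-0.001 -0.002 -1.   ] x [-0.896  0.445  0.   ] gap 1.001 t 0.1 F [ 0.2 -0.2 -0.4]
dp [-0.6637 -0.6965 -0.0928] rows>= 11.589025151492603 | rot [0. 0. 0.] rows>= 0.0
dp [-0.3128 -0.8597  0.196 ] rows>= 11.217911016843779 | rot [0. 0. 0.] rows>= 0.0
dp [0. 0. 0.] rows>= 0.0 | rot [-0.0008 -0.0917 -0.0015] rows>= 4.612592028209891
below can toward edge [(330, [0.369, -0.063, 0.001]), (340, [0.35, -0.053, 0.003]), (345, [0.34, -0.049, -0.001]), (350, [0.33, -0.044, 0.001]), (360, [0.223, 0.067, -0.732])]
```

```bash
python3 -m crank '[{"dp":[-0.0555,-0.058,-0.0077],"delta_rot":[0,0,0],"fingers":1},{"dp":[-0.0555,-0.058,-0.0077],"delta_rot":[0,0,0],"fingers":1},{"dp":[-0.0555,-0.058,-0.0077],"delta_rot":[0,0,0],"fingers":1},{"dp":[-0.0555,-0.058,-0.0077],"delta_rot":[0,0,0],"fingers":1},{"dp":[-0.0555,-0.058,-0.0077],"delta_rot":[0,0,0],"fingers":1},{"dp":[-0.0555,-0.058,-0.0077],"delta_rot":[0,0,0],"fingers":1},{"dp":[-0.0555,-0.058,-0.0077],"delta_rot":[0,0,0],"fingers":1},{"dp":[-0.0555,-0.058,-0.0077],"delta_rot":[0,0,0],"fingers":1},{"dp":[-0.0555,-0.058,-0.0077],"delta_rot":[0,0,0],"fingers":1},{"dp":[-0.0555,-0.058,-0.0077],"delta_rot":[0,0,0],"fingers":1},{"dp":[-0.0555,-0.058,-0.0077],"delta_rot":[0,0,0],"fingers":1},{"dp":[-0.0555,-0.058,-0.0077],"delta_rot":[0,0,0],"fingers":1}]'
python3 -m crank '[{"dp":[-0.026,-0.072,0.0165],"delta_rot":[0,0,0],"fingers":1},{"dp":[-0.026,-0.072,0.0165],"delta_rot":[0,0,0],"fingers":1},{"dp":[-0.026,-0.072,0.0165],"delta_rot":[0,0,0],"fingers":1},{"dp":[-0.026,-0.072,0.0165],"delta_rot":[0,0,0],"fingers":1},{"dp":[-0.026,-0.072,0.0165],"delta_rot":[0,0,0],"fingers":1},{"dp":[-0.026,-0.072,0.0165],"delta_rot":[0,0,0],"fingers":1},{"dp":[-0.026,-0.072,0.0165],"delta_rot":[0,0,0],"fingers":1},{"dp":[-0.026,-0.072,0.0165],"delta_rot":[0,0,0],"fingers":1},{"dp":[-0.026,-0.072,0.0165],"delta_rot":[0,0,0],"fingers":1},{"dp":[-0.026,-0.072,0.0165],"delta_rot":[0,0,0],"fingers":1},{"dp":[-0.026,-0.072,0.0165],"delta_rot":[0,0,0],"fingers":1},{"dp":[-0.026,-0.072,0.0165],"delta_rot":[0,0,0],"fingers":1}]'
python3 -m crank '[{"dp":[0,0,0],"delta_rot":[0,-0.0183,0],"fingers":1},{"dp":[0,0,0],"delta_rot":[0,-0.0183,0],"fingers":1},{"dp":[0,0,0],"delta_rot":[0,-0.0183,0],"fingers":1},{"dp":[0,0,0],"delta_rot":[0,-0.0183,0],"fingers":1},{"dp":[0,0,0],"delta_rot":[0,-0.0183,0],"fingers":1},{"dp":[0,0,0],"delta_rot":[0,0,0],"fingers":1},{"dp":[0,0,0],"delta_rot":[0,0,0],"fingers":1}]'
python3 - <<'E'
from h import *
im,d,W=cloud("wrist"); np.savez("wrist1.npz",im=im,W=W); cv2.imwrite("pics/wrist1.png",im[...,::-1])
yaw=np.radians(-25.8); ex,ey,n=slope(yaw)
T=np.array([.4522,-.395,.1102]); path([(T+.17*n,toolR_bed(yaw)),(T+.04*n,None)])
E
```

```text
t: 1.1
tcp_pos: [0.4212, 0.0982, 0.3502]
tool_rot: [0.228, 0.974, 0.0, -0.0]
force: [2.2, 0.7, 0.4]
finger_gap: 1.004
gripper_force: 0.0
t: 2.1
tcp_pos: [0.3682, -0.358, 0.2504]
tool_rot: [0.229, 0.974, 0.0, -0.0]
force: [0.3, 0.1, -0.1]
finger_gap: 0.999
gripper_force: 0.0
t: 2.68
tcp_pos: [0.3784, -0.3555, 0.2604]
tool_rot: [0.222, 0.943, -0.055, 0.242]
force: [0.1, -0.8, -0.1]
finger_gap: 1.0
gripper_force: 0.0
now [ 0.3787 -0.3558  0.2605] rot z [ 0.433 -0.211 -0.876] x [-0.784  0.392 -0.481] gap 1.0 t 2.7333 F [ 0.2 -0.2  0.1]
dp [ 0.0238 -0.0069  0.0045] rows>= 0.3022168923819941 | rot [-0.0004 -0.0117 -0.0018] rows>= 0.5963310740469422
dp [-0.   -0.    0.26] rows>= 3.117505995203837 | rot [0. 0. 0.] rows>= 0.0
```

View pics/wrist1.png

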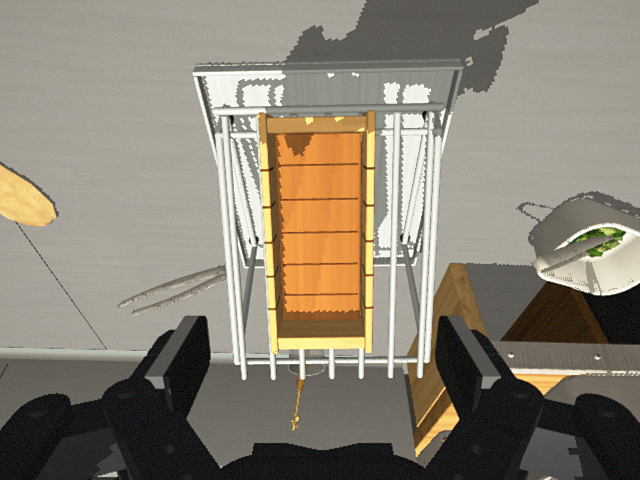

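The wrist view shows the mould at columns 262–372 and rows 113–350. Its end is by the stop bar (rows 105–112), and there are free wires on both sides.

Run:
```python
from h import *
D=np.load("wrist1.npz");im,W=D["im"],D["W"]; h=cv2.cvtColor(im,cv2.COLOR_RGB2HSV)
m=np.zeros((480,640),bool); m[100:365,250:385]=1; wood=m&(h[...,1]>90)&np.isfinite(W[...,2])&(W[...,2]>.02)
p=W[wood]; ex,ey,n=slope(np.radians(-25.8))
k=p@n; hist,e=np.histogram(k,np.arange(-.28,-.2,.002)); print(dict(zip(e.round(3),hist)))
top=p[abs(k+.2233)<.004]; c=top.mean(0); nn=np.linalg.svd(top-c,full_matrices=False)[2][2]; nn*=np.sign(nn[2]); print("n",nn.round(3),n.round(3),"d",np.median(top@n))
r=cv2.minAreaRect(np.stack([top@ex,top@ey],1).astype(np.float32)); print(r)
a=np.stack([top@ex,top@ey],1); print("ext",np.percentile(a,[.3,99.7],axis=0).round(4))
# grey wires in bed frame
g=np.zeros((480,640),bool); g[95:385,205:445]=1; g&=(h[...,1]<60)&np.isfinite(W[...,2]); g[wood]=0
q=W[g]; K=q@n; bed=-.2633
s=abs(K-bed)<.004; hx,e=np.histogram((q[s]@ey),np.arange(-.3,-.05,.003)); print("wires y",dict(zip(e.round(3),hx)))
s=(K>bed+.012)&(K<bed+.032); print("stop: x",np.percentile(q[s]@ex,[1,10,50,90,99]).round(4),"y",np.percentile(q[s]@ey,[1,50,99]).round(4),"k",np.percentile(K[s]-bed,[50,95]).round(4),s.sum())
T0=np.array([.4522,-.395,.1102]); print("T0 in bed axes",T0@ex,T0@ey,T0@n)
```

```text
{np.float64(-0.28): np.int64(0), np.float64(-0.278): np.int64(0), np.float64(-0.276): np.int64(0), np.float64(-0.274): np.int64(0), np.float64(-0.272): np.int64(0), np.float64(-0.27): np.int64(0), np.float64(-0.268): np.int64(0), np.float64(-0.266): np.int64(3), np.float64(-0.264): np.int64(1), np.float64(-0.262): np.int64(28), np.float64(-0.26): np.int64(61), np.float64(-0.258): np.int64(97), np.float64(-0.256): np.int64(123), np.float64(-0.254): np.int64(115), np.float64(-0.252): np.int64(189), np.float64(-0.25): np.int64(197), np.float64(-0.248): np.int64(250), np.float64(-0.246): np.int64(6866), np.float64(-0.244): np.int64(8835), np.float64(-0.242): np.int64(279), np.float64(-0.24): np.int64(250), np.float64(-0.238): np.int64(258), np.float64(-0.236): np.int64(237), np.float64(-0.234): np.int64(271), np.float64(-0.232): np.int64(267), np.float64(-0.23): np.int64(274), np.float64(-0.228): np.int64(255), np.float64(-0.226): np.int64(1807), np.float64(-0.224): np.int64(4390), np.float64(-0.222): np.int64(277), np.float64(-0.22): np.int64(0), np.float64(-0.218): np.int64(0), np.floa
[... 2746 characters left out ...]
0.099): np.int64(30), np.float64(-0.096): np.int64(37), np.float64(-0.093): np.int64(35), np.float64(-0.09): np.int64(35), np.float64(-0.087): np.int64(33), np.float64(-0.084): np.int64(76), np.float64(-0.081): np.int64(1155), np.float64(-0.078): np.int64(655), np.float64(-0.075): np.int64(832), np.float64(-0.072): np.int64(572), np.float64(-0.069): np.int64(0), np.float64(-0.066): np.int64(0), np.float64(-0.063): np.int64(0), np.float64(-0.06): np.int64(0), np.float64(-0.057): np.int64(0), np.float64(-0.054): np.int64(0)}
stop: x [0.4608 0.4615 0.4635 0.4654 0.466 ] y [-0.223  -0.1509 -0.0792] k [0.0226 0.0239] 1880
T0 in bed axes 0.5456433901978742 -0.15881441156769996 -0.22294652590201017
```

Run:
```python
from h import *
yaw=np.radians(-25.5); E=np.stack(slope(np.radians(-25.8)),1)
T=E@[.5456,-.1577,-.2234]; N=toolR_bed(yaw); n=-N[:,2]
path([(T+.17*n,N),(T+.04*n,None)])
```

```text
now [ 0.3787 -0.3558  0.2605] rot z [ 0.433 -0.211 -0.876] x [-0.784  0.392 -0.481] gap 1.0 t 2.7333 F [ 0.2 -0.2  0.1]
dp [ 0.0239 -0.0056  0.0054] rows>= 0.3009868693430999 | rot [-0.0008 -0.0117 -0.0025] rows>= 0.6037911750139342
dp [-0.    0.    0.26] rows>= 3.117505995203837 | rot [0. 0. 0.] rows>= 0.0
```

```bash
python3 -m crank '[{"dp":[0.0239,-0.0056,0.0054],"delta_rot":[0,0,0],"fingers":1},{"dp":[0,0,0],"delta_rot":[-0.0008,-0.0117,-0.0025],"fingers":1},{"dp":[0,0,0],"delta_rot":[0,0,0],"fingers":1},{"dp":[0,0,0.04],"delta_rot":[0,0,0],"fingers":1},{"dp":[0,0,0.04],"delta_rot":[0,0,0],"fingers":1},{"dp":[0,0,0.04],"delta_rot":[0,0,0],"fingers":1},{"dp":[0,0,0],"delta_rot":[0,0,0],"fingers":1},{"dp":[0,0,0],"delta_rot":[0,0,0],"fingers":1}]'
python3 - <<'E'
from h import *
yaw=np.radians(-25.5); E=np.stack(slope(np.radians(-25.8)),1)
T=E@[.5456,-.1577,-.2234]; N=toolR_bed(yaw); n=-N[:,2]
path([(T+.04*n,N)])
E
```

```text
t: 3.4
tcp_pos: [0.4215, -0.369, 0.2292]
tool_rot: [0.223, 0.941, -0.061, 0.249]
force: [-0.8, -0.4, 0.1]
finger_gap: 0.995
gripper_force: 0.0
now [ 0.4215 -0.369   0.2292] rot z [ 0.441 -0.226 -0.869] x [-0.777  0.388 -0.496] gap 0.995 t 3.4 F [-0.8 -0.4  0.1]
dp [ 0.0548 -0.0167  0.1666] rows>= 2.1121516955025585 | rot [-0.0024 -0.0092 -0.0025] rows>= 0.4927534879399597
```

Run:
```python
from h import *
print(manip.sense()["q"].round(3))
```

```text
[-1.026  0.48   1.954  0.817  0.364 -2.854]
```

Joint 6 ran into its limit, so I'll use the half-turned grasp.

```bash
python3 -m crank '[{"dp":[0,0,-0.04],"delta_rot":[0,0,0.0195]},{"dp":[0,0,-0.04],"delta_rot":[0,0,0.0195]},{"dp":[0,0,0],"delta_rot":[0,0,0.0195]},{"dp":[0,0,0],"delta_rot":[0,0,0.0195]},{"dp":[0,0,0],"delta_rot":[0,0,0.0195]},{"dp":[0,0,0],"delta_rot":[0,0,0.0195]},{"dp":[0,0,0],"delta_rot":[0,0,0.0195]},{"dp":[0,0,0],"delta_rot":[0,0,0.0195]},{"dp":[0,0,0],"delta_rot":[0,0,0.0195]},{"dp":[0,0,0],"delta_rot":[0,0,0.0195]},{"dp":[0,0,0],"delta_rot":[0,0,0.0195]},{"dp":[0,0,0],"delta_rot":[0,0,0.0195]}]'
```

```text
validation failed for argument at $[0]...
```

```bash
python3 -m crank '[{"dp":[0,0,-0.04],"delta_rot":[0,0,0.0195],"fingers":1},{"dp":[0,0,-0.04],"delta_rot":[0,0,0.0195],"fingers":1},{"dp":[0,0,0],"delta_rot":[0,0,0.0195],"fingers":1},{"dp":[0,0,0],"delta_rot":[0,0,0.0195],"fingers":1},{"dp":[0,0,0],"delta_rot":[0,0,0.0195],"fingers":1},{"dp":[0,0,0],"delta_rot":[0,0,0.0195],"fingers":1},{"dp":[0,0,0],"delta_rot":[0,0,0.0195],"fingers":1},{"dp":[0,0,0],"delta_rot":[0,0,0.0195],"fingers":1},{"dp":[0,0,0],"delta_rot":[0,0,0.0195],"fingers":1},{"dp":[0,0,0],"delta_rot":[0,0,0.0195],"fingers":1},{"dp":[0,0,0],"delta_rot":[0,0,0.0195],"fingers":1},{"dp":[0,0,0],"delta_rot":[0,0,0.0195],"fingers":1}]'
python3 -m crank '[{"dp":[0,0,0],"delta_rot":[0,0,0.0195],"fingers":1},{"dp":[0,0,0],"delta_rot":[0,0,0.0195],"fingers":1},{"dp":[0,0,0],"delta_rot":[0,0,0.0195],"fingers":1},{"dp":[0,0,0],"delta_rot":[0,0,0.0195],"fingers":1},{"dp":[0,0,0],"delta_rot":[0,0,0.0195],"fingers":1},{"dp":[0,0,0],"delta_rot":[0,0,0.0195],"fingers":1},{"dp":[0,0,0],"delta_rot":[0,0,0.0195],"fingers":1},{"dp":[0,0,0],"delta_rot":[0,0,0.0195],"fingers":1},{"dp":[0,0,0],"delta_rot":[0,0,0.0195],"fingers":1},{"dp":[0,0,0],"delta_rot":[0,0,0.0195],"fingers":1},{"dp":[0,0,0],"delta_rot":[0,0,0.0195],"fingers":1},{"dp":[0,0,0],"delta_rot":[0,0,0.0195],"fingers":1}]'
sed -i 's/np.stack(\[-ex,ey,-n\],1)/np.stack([ex,-ey,-n],1)/; s/\[\[-c,-s,0\],\[-s,c,0\],\[0,0,-1.\]\]/[[c,s,0],[s,-c,0],[0,0,-1.]]/' h.py
cat > g.py <<'E'
from h import *
yaw=np.radians(-25.5); E=np.stack(slope(np.radians(-25.8)),1)
T=E@[.5456,-.1577,-.2234]; N=toolR_bed(yaw); n=-N[:,2]
E
python3 - <<'E'
from g import *
path([(T+.17*n,N),(T+.04*n,N)]); print(manip.sense()["q"].round(3))
E
```

```text
t: 4.4
tcp_pos: [0.4031, -0.3598, 0.2657]
tool_rot: [0.798, 0.545, 0.122, 0.227]
force: [0.7, 0.1, 0.2]
finger_gap: 0.998
gripper_force: 0.0
t: 5.4
tcp_pos: [0.4031, -0.3598, 0.2657]
tool_rot: [0.957, -0.131, 0.242, 0.087]
force: [-0.7, -0.0, -0.6]
finger_gap: 0.999
gripper_force: 0.0
now [ 0.4031 -0.3598  0.2657] rot z [ 0.442 -0.229 -0.867] x [ 0.848 -0.208  0.487] gap 0.999 t 5.4 F [-0.7 -0.  -0.6]
dp [-0.0726  0.0063 -0.0093] rows>= 0.8808582647706091 | rot [0.0018 0.009  0.0284] rows>= 1.5034257973337612
dp [ 0.   -0.    0.26] rows>= 3.117505995203837 | rot [0. 0. 0.] rows>= 0.0
[-1.052  0.389  1.969  0.707  0.428  0.192]
```

```bash
python3 -m crank '[{"dp":[-0.0726,0.0063,-0.0093],"delta_rot":[0,0,0],"fingers":1},{"dp":[0,0,0],"delta_rot":[0.0009,0.0045,0.0142],"fingers":1},{"dp":[0,0,0],"delta_rot":[0.0009,0.0045,0.0142],"fingers":1},{"dp":[0,0,0],"delta_rot":[0,0,0],"fingers":1}]'
python3 - <<'E'
from g import *
path([(T+.17*n,N),(T+.04*n,N)]); print(manip.sense()["q"].round(3))
E
```

```text
t: 5.73
tcp_pos: [0.373, -0.3549, 0.2534]
tool_rot: [0.936, -0.21, 0.277, 0.062]
force: [-0.4, 0.6, -0.1]
finger_gap: 1.003
gripper_force: 0.0
now [ 0.373  -0.3549  0.2534] rot z [ 0.491 -0.233 -0.839] x [ 0.758 -0.359  0.544] gap 1.003 t 5.7333 F [-0.4  0.6 -0.1]
dp [-0.0073  0.0019 -0.0022] rows>= 0.09428382789155966 | rot [-0.0002  0.0001  0.0004] rows>= 0.023066636681548538
dp [ 0.   -0.    0.26] rows>= 3.117505995203837 | rot [0. 0. 0.] rows>= 0.0
[-1.136  0.394  2.063  1.035  0.416 -0.034]
```

Oriented. Now I descend and check before closing.

```bash
python3 -m crank '[{"dp":[-0.0073,0.0019,-0.0022],"delta_rot":[0,0,0],"fingers":1},{"dp":[0,0,0.05],"delta_rot":[0,0,0],"fingers":1},{"dp":[0,0,0.05],"delta_rot":[0,0,0],"fingers":1},{"dp":[0,0,0.05],"delta_rot":[0,0,0],"fingers":1},{"dp":[0,0,0],"delta_rot":[0,0,0],"fingers":1}]'
python3 - <<'E'
from g import *
path([(T+.04*n,N)]); print(manip.sense()["q"].round(3))
E
```

```text
t: 6.15
tcp_pos: [0.4085, -0.3728, 0.1868]
tool_rot: [0.936, -0.208, 0.276, 0.062]
force: [-0.8, 0.5, 0.0]
finger_gap: 0.997
gripper_force: 0.0
now [ 0.4085 -0.3728  0.1868] rot z [ 0.491 -0.231 -0.84 ] x [ 0.762 -0.355  0.542] gap 0.997 t 6.15 F [-0.8  0.5  0. ]
dp [-0.001   0.0005  0.1028] rows>= 1.2327650924025721 | rot [-0.0005  0.0005  0.0012] rows>= 0.0697944511226071
[-1.078  0.571  2.023  1.371  0.336 -0.349]
```

```bash
python3 -m crank '[{"dp":[0,0,0.035],"delta_rot":[0,0,0],"fingers":1},{"dp":[0,0,0.035],"delta_rot":[0,0,0],"fingers":1},{"dp":[-0.001,0.0005,0.033],"delta_rot":[-0.0005,0.0005,0.0012],"fingers":1},{"dp":[0,0,0],"delta_rot":[0,0,0],"fingers":1}]'
python3 - <<'E'
from g import *
path([(T+.04*n,N)]); print(manip.sense()["q"].round(3))
E
```

```text
t: 6.48
tcp_pos: [0.4329, -0.3845, 0.1451]
tool_rot: [0.935, -0.212, 0.278, 0.063]
force: [-0.8, 0.2, 0.5]
finger_gap: 1.001
gripper_force: 0.0
now [ 0.4329 -0.3845  0.1451] rot z [ 0.493 -0.236 -0.837] x [ 0.756 -0.361  0.546] gap 1.001 t 6.4833 F [-0.8  0.2  0.5]
dp [-0.0013  0.0001  0.0033] rows>= 0.04313331101129787 | rot [ 0.0002 -0.0004 -0.    ] rows>= 0.019504525016826705
[-1.042  0.677  1.982  1.61   0.311 -0.558]
```

```bash
python3 -m crank '[{"dp":[-0.0013,0,0.003],"delta_rot":[0,0,0],"fingers":1},{"dp":[0,0,0],"delta_rot":[0,0,0],"fingers":-1},{"dp":[0,0,0],"delta_rot":[0,0,0],"fingers":-1},{"dp":[0,0,0],"delta_rot":[0,0,0],"fingers":-1},{"dp":[0,0,0],"delta_rot":[0,0,0],"fingers":-1},{"dp":[0,0,0],"delta_rot":[0,0,0],"fingers":-1},{"dp":[0,0,0],"delta_rot":[0,0,0],"fingers":-1}]' 50
python3 -m crank '[{"dp":[0,0,-0.03],"delta_rot":[0,0,0],"fingers":-1},{"dp":[0,0,-0.04],"delta_rot":[0,0,0],"fingers":-1},{"dp":[0,0,-0.04],"delta_rot":[0,0,0],"fingers":-1},{"dp":[0,0,-0.04],"delta_rot":[0,0,0],"fingers":-1},{"dp":[0,0,-0.04],"delta_rot":[0,0,0],"fingers":-1},{"dp":[0,0,0],"delta_rot":[0,0,0],"fingers":-1}]'
python3 - <<'E'
from g import *
D=toolR_down(np.radians(-25.5)); p=manip.sense()["tcp_pos"]
path([(p,D),([.444,-.101,.083+.09],D)]); print(manip.sense()["q"].round(3))
im,d=manip.snapshot("scene"); cv2.imwrite("pics/s2.png",im[...,::-1])
E
```

```text
t: 7.07
tcp_pos: [0.4322, -0.3842, 0.1456]
tool_rot: [0.934, -0.212, 0.279, 0.064]
force: [-5.1, 1.5, 6.6]
finger_gap: 0.811
gripper_force: 57.1
t: 7.57
tcp_pos: [0.3846, -0.361, 0.226]
tool_rot: [0.934, -0.212, 0.279, 0.065]
force: [1.0, -0.4, -3.5]
finger_gap: 0.808
gripper_force: 60.7
now [ 0.3846 -0.361   0.226 ] rot z [ 0.493 -0.239 -0.836] x [ 0.755 -0.361  0.548] gap 0.808 t 7.5667 F [ 1.  -0.4 -3.5]
dp [0. 0. 0.] rows>= 0.0 | rot [ 0.0005 -0.0924 -0.0002] rows>= 4.643385260395043
dp [-0.1167 -0.5205  0.1061] rows>= 6.520790387166919 | rot [0. 0. 0.] rows>= 0.0
[-1.116  0.466  2.062  1.207  0.37  -0.197]
```

View pics/s2.png

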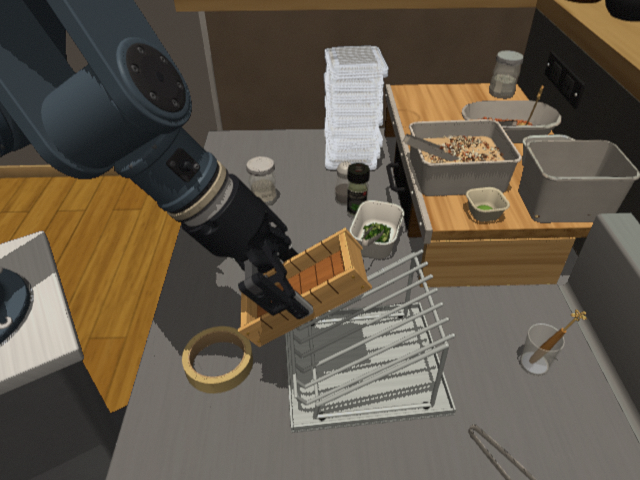

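The mould is gripped with the base inside and is clear of the drainer, near (310,285). I'll raise it a little, level it and carry it across.

```bash
python3 -m crank '[{"dp":[0.022,0,-0.034],"delta_rot":[0,0,0],"fingers":-1},{"dp":[0.022,0,-0.034],"delta_rot":[0,0,0],"fingers":-1},{"dp":[0.022,0,-0.034],"delta_rot":[0,-0.0077,0],"fingers":-1},{"dp":[0,0,0],"delta_rot":[0,-0.0095,0],"fingers":-1},{"dp":[0,0,0],"delta_rot":[0,-0.0095,0],"fingers":-1},{"dp":[0,0,0],"delta_rot":[0,-0.0095,0],"fingers":-1},{"dp":[0,0,0],"delta_rot":[0,-0.0095,0],"fingers":-1},{"dp":[0,0,0],"delta_rot":[0,-0.0095,0],"fingers":-1},{"dp":[0,0,0],"delta_rot":[0,-0.0095,0],"fingers":-1},{"dp":[0,0,0],"delta_rot":[0,-0.0095,0],"fingers":-1},{"dp":[0,0,0],"delta_rot":[0,-0.0095,0],"fingers":-1},{"dp":[0,0,0],"delta_rot":[0,-0.0095,0],"fingers":-1}]'
python3 - <<'E'
from g import *
D=toolR_down(np.radians(-25.5)); p=manip.sense()["tcp_pos"]
path([(p,D),([.444,-.101,.24],D)]); print(manip.sense()["q"].round(3))
E
```

```text
t: 8.62
tcp_pos: [0.3869, -0.361, 0.2775]
tool_rot: [0.975, -0.22, 0.003, -0.002]
force: [1.0, -0.0, -3.3]
finger_gap: 0.807
gripper_force: 60.7
now [ 0.3869 -0.361   0.2775] rot z [ 0.007  0.002 -1.   ] x [ 0.903 -0.43   0.005] gap 0.807 t 8.6167 F [ 1.  -0.  -3.3]
dp [0. 0. 0.] rows>= 0.0 | rot [-0.0007 -0.0009  0.0002] rows>= 0.05641859633995949
dp [-0.1207 -0.5185  0.075 ] rows>= 6.445850852726716 | rot [0. 0. 0.] rows>= 0.0
[-0.965  0.433  1.703  0.008  1.003  1.046]
```

```bash
python3 -m crank '[{"dp":[0,0,0],"delta_rot":[-0.0007,-0.0009,0.0002],"fingers":-1},{"dp":[-0.01,-0.04,0.005],"delta_rot":[0,0,0],"fingers":-1},{"dp":[-0.0145,-0.0625,0.009],"delta_rot":[0,0,0],"fingers":-1},{"dp":[-0.0145,-0.0625,0.009],"delta_rot":[0,0,0],"fingers":-1},{"dp":[-0.0145,-0.0625,0.009],"delta_rot":[0,0,0],"fingers":-1},{"dp":[-0.0145,-0.0625,0.009],"delta_rot":[0,0,0],"fingers":-1},{"dp":[-0.0145,-0.0625,0.009],"delta_rot":[0,0,0],"fingers":-1},{"dp":[-0.0145,-0.0625,0.009],"delta_rot":[0,0,0],"fingers":-1},{"dp":[-0.0145,-0.0625,0.009],"delta_rot":[0,0,0],"fingers":-1},{"dp":[-0.0092,-0.041,0.007],"delta_rot":[0,0,0],"fingers":-1},{"dp":[0,0,0],"delta_rot":[0,0,0],"fingers":-1},{"dp":[0,0,0],"delta_rot":[0,0,0],"fingers":-1}]'
python3 - <<'E'
from g import *
D=toolR_down(np.radians(-25.5))
path([([.444,-.101,.24],D)])
# where is the held frame? fit the rim from scene + top clouds
for nm in("scene","top"):
    im,d,W=cloud(nm); np.savez(nm+"2.npz",im=im,W=W)
    h=cv2.cvtColor(im,cv2.COLOR_RGB2HSV); m=(h[...,1]>90)&(W[...,2]>.13)&(W[...,2]<.24)&(np.hypot(W[...,0]-.444,W[...,1]+.101)<.12)
    p=W[m]; 
    if len(p)<20: print(nm,len(p)); continue
    print(nm,len(p),"zmax",np.percentile(p[:,2],[1,50,99]).round(4))
    a=p[:,:2]@D[:2,:2]; print(" along/across ext",np.percentile(a,[.5,99.5],axis=0).round(4),"tcp",(np.array([.444,-.101])@D[:2,:2]).round(4))
im,W=np.load("scene2.npz")["im"],np.load("scene2.npz")["W"]
cv2.imwrite("pics/s3.png",im[...,::-1])
E
```

```text
t: 9.62
tcp_pos: [0.4438, -0.1003, 0.2396]
tool_rot: [0.976, -0.22, 0.001, 0.001]
force: [0.7, -0.4, -2.7]
finger_gap: 0.808
gripper_force: 60.6
now [ 0.4438 -0.1003  0.2396] rot z [ 0.002 -0.003 -1.   ] x [ 0.903 -0.429  0.003] gap 0.808 t 9.6167 F [ 0.7 -0.4 -2.7]
dp [ 0.0009  0.0012 -0.0008] rows>= 0.01981024559498828 | rot [ 0.0002 -0.0005  0.0003] rows>= 0.03259578512229834
scene 4129 zmax [0.159  0.1809 0.2028]
 along/across ext [[ 0.3643 -0.1326]
 [ 0.5218 -0.0444]] tcp [ 0.4442 -0.1   ]
top 1141 zmax [0.1628 0.1809 0.2017]
 along/across ext [[ 0.3673 -0.1354]
 [ 0.5229 -0.0659]] tcp [ 0.4442 -0.1   ]
```

View pics/s3.png

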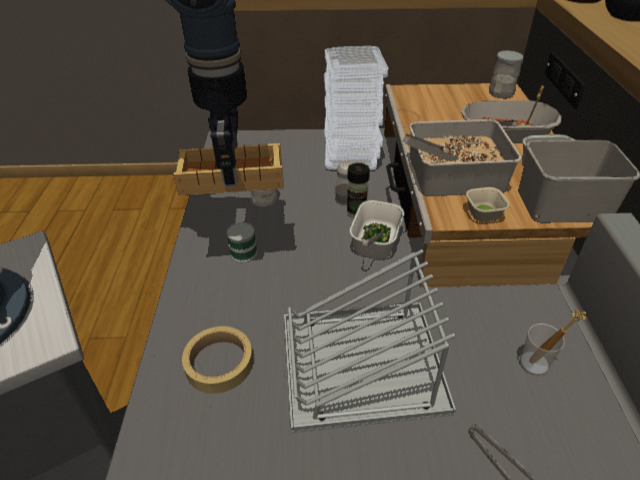

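The mould is level above the can (frame at (230,168), can at (241,243)) and centred to about 1 mm. Now I lower it.

```bash
python3 -m crank '[{"dp":[0.0009,0.0012,0.02],"delta_rot":[0.0002,-0.0005,0.0003],"fingers":-1},{"dp":[0,0,0.04],"delta_rot":[0,0,0],"fingers":-1},{"dp":[0,0,0.05],"delta_rot":[0,0,0],"fingers":-1},{"dp":[0,0,0.05],"delta_rot":[0,0,0],"fingers":-1},{"dp":[0,0,0.03],"delta_rot":[0,0,0],"fingers":-1},{"dp":[0,0,0.016],"delta_rot":[0,0,0],"fingers":-1},{"dp":[0,0,0],"delta_rot":[0,0,0],"fingers":-1}]'
python3 -m crank '[{"dp":[0,0,0.008],"delta_rot":[0,0,0],"fingers":-1},{"dp":[0,0,0.008],"delta_rot":[0,0,0],"fingers":-1},{"dp":[0,0,0.008],"delta_rot":[0,0,0],"fingers":-1},{"dp":[0,0,0.008],"delta_rot":[0,0,0],"fingers":-1},{"dp":[0,0,0.008],"delta_rot":[0,0,0],"fingers":-1},{"dp":[0,0,0],"delta_rot":[0,0,0],"fingers":-1}]'
python3 - <<'E'
from g import *
D=toolR_down(np.radians(-25.5))
path([([.444,-.101,.079],D)])
E
```

```text
t: 10.3
tcp_pos: [0.4436, -0.1034, 0.1355]
tool_rot: [0.975, -0.223, -0.001, 0.0]
force: [-0.2, -0.4, -2.7]
finger_gap: 0.806
gripper_force: 60.4
t: 10.8
tcp_pos: [0.4442, -0.1026, 0.117]
tool_rot: [0.975, -0.222, 0.0, 0.001]
force: [-0.0, -0.4, -1.4]
finger_gap: 0.811
gripper_force: 60.7
now [ 0.4442 -0.1026  0.117 ] rot z [ 0.    -0.001 -1.   ] x [ 0.901 -0.433  0.001] gap 0.811 t 10.8 F [-0.  -0.4 -1.4]
dp [-0.0017 -0.0029  0.076 ] rows>= 0.91259353685454 | rot [ 0.0002 -0.0001 -0.0005] rows>= 0.025705435132229525
```

```bash
python3 -m crank '[{"dp":[0,-0.001,0.008],"delta_rot":[0,0,0],"fingers":-1},{"dp":[0,-0.001,0.01],"delta_rot":[0,0,0],"fingers":-1},{"dp":[0,0,0.01],"delta_rot":[0,0,0],"fingers":-1},{"dp":[0,0,0.01],"delta_rot":[0,0,0],"fingers":-1},{"dp":[0,0,0.01],"delta_rot":[0,0,0],"fingers":-1},{"dp":[0,0,0.01],"delta_rot":[0,0,0],"fingers":-1},{"dp":[0,0,0.008],"delta_rot":[0,0,0],"fingers":-1},{"dp":[0,0,0.002],"delta_rot":[0,0,0],"fingers":-1},{"dp":[0,0,0],"delta_rot":[0,0,0],"fingers":-1}]'
```

```text
t: 11.55
tcp_pos: [0.4445, -0.1018, 0.0829]
tool_rot: [0.975, -0.222, -0.0, 0.001]
force: [-0.2, -0.5, -1.9]
finger_gap: 0.808
gripper_force: 60.7
```

```bash
python3 -m crank '[{"dp":[0,0,0.003],"delta_rot":[0,0,0],"fingers":-1},{"dp":[0,0,0.001],"delta_rot":[0,0,0],"fingers":-1},{"dp":[0,0,0],"delta_rot":[0,0,0],"fingers":-1}]'
```

```text
t: 11.8
tcp_pos: [0.4447, -0.1019, 0.0814]
tool_rot: [0.975, -0.222, 0.0, 0.001]
force: [0.3, -0.1, -2.1]
finger_gap: 0.812
gripper_force: 60.7
```

```bash
python3 -m crank '[{"dp":[0,0,0.003],"delta_rot":[0,0,0],"fingers":-1},{"dp":[0,0,0.002],"delta_rot":[0,0,0],"fingers":-1},{"dp":[0,0,0],"delta_rot":[0,0,0],"fingers":-1}]'
python3 -m crank '[{"dp":[0,0,0.002],"delta_rot":[0,0,0],"fingers":-1},{"dp":[0,0,0],"delta_rot":[0,0,0],"fingers":-1}]'
```

```text
t: 12.05
tcp_pos: [0.4447, -0.1018, 0.0808]
tool_rot: [0.975, -0.222, 0.001, 0.001]
force: [-2.4, 1.4, 17.2]
finger_gap: 0.811
gripper_force: 63.0
t: 12.22
tcp_pos: [0.4447, -0.1018, 0.0807]
tool_rot: [0.975, -0.222, 0.002, 0.001]
force: [-3.1, 1.9, 26.7]
finger_gap: 0.808
gripper_force: 64.3
```

```bash
python3 -m crank '[{"dp":[0,0,-0.004],"delta_rot":[0,0,0],"fingers":-1},{"dp":[0,0,-0.0015],"delta_rot":[0,0,0],"fingers":-1},{"dp":[0,0,0],"delta_rot":[0,0,0],"fingers":1},{"dp":[0,0,0],"delta_rot":[0,0,0],"fingers":1},{"dp":[0,0,0],"delta_rot":[0,0,0],"fingers":1},{"dp":[0,0,0],"delta_rot":[0,0,0],"fingers":1},{"dp":[0,0,0],"delta_rot":[0,0,0],"fingers":1}]'
python3 -m crank '[{"dp":[0,0,-0.01],"delta_rot":[0,0,0],"fingers":1},{"dp":[0,0,-0.03],"delta_rot":[0,0,0],"fingers":1},{"dp":[0,0,-0.04],"delta_rot":[0,0,0],"fingers":1},{"dp":[0,0,-0.05],"delta_rot":[0,0,0],"fingers":1},{"dp":[0,0,-0.05],"delta_rot":[0,0,0],"fingers":1},{"dp":[0,0,-0.05],"delta_rot":[0,0,0],"fingers":1},{"dp":[0,0,-0.04],"delta_rot":[0,0,0],"fingers":1},{"dp":[0,0,0],"delta_rot":[0,0,0],"fingers":1}]'
python3 - <<'E'
from g import *
im,d,W=cloud("wrist"); cv2.imwrite("pics/w4.png",im[...,::-1]); np.savez("w4.npz",im=im,W=W)
D=toolR_down(np.radians(-25.5)); path([([.444,-.101,.115],D)])
h=cv2.cvtColor(im,cv2.COLOR_RGB2HSV)
for nm,lo,hi in(("base",.06,.076),("rim",.034,.046)):
    p=W[(W[...,2]>lo)&(W[...,2]<hi)&(h[...,1]>90)&(np.hypot(W[...,0]-.444,W[...,1]+.101)<.12)]
    print(nm,len(p),"z",np.percentile(p[:,2],[1,50,99]).round(4),cv2.minAreaRect((p[:,:2]).astype(np.float32)))
    c=p.mean(0); nn=np.linalg.svd(p-c,full_matrices=False)[2][2]; print("  n",nn.round(3))
E
```

```text
t: 12.8
tcp_pos: [0.4446, -0.1018, 0.0803]
tool_rot: [0.975, -0.222, 0.0, 0.001]
force: [-0.1, 0.1, -0.4]
finger_gap: 1.003
gripper_force: 0.0
t: 13.47
tcp_pos: [0.4461, -0.1023, 0.2191]
tool_rot: [0.975, -0.222, 0.004, 0.002]
force: [-0.0, -0.1, 0.6]
finger_gap: 1.0
gripper_force: 0.0
now [ 0.4454 -0.102   0.2176] rot z [ 0.005 -0.004 -1.   ] x [ 0.901 -0.433  0.006] gap 0.998 t 13.5167 F [ 0.3  0.4 -0.2]
dp [-0.0047 -0.0008  0.2051] rows>= 2.4597703727745865 | rot [ 0.0002 -0.001  -0.0004] rows>= 0.05538549966269618
base 19938 z [0.0657 0.0674 0.0688] ((0.4445318579673767, -0.1024082824587822), (0.05715767666697502, 0.13329169154167175), 64.9926986694336)
  n [ 0.    -0.002  1.   ]
rim 3594 z [0.0367 0.0389 0.0407] ((0.44537970423698425, -0.10228579491376877), (0.07009129971265793, 0.15968286991119385), 64.63902282714844)
  n [ 0.006 -0.004  1.   ]
```

View pics/w4.png

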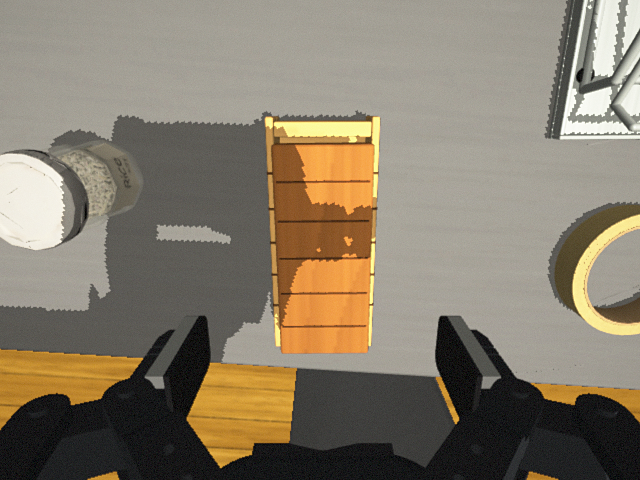

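The base (columns 272–372, rows 143–352) is level on the can with its top at 67 mm. The frame rim is flat at 39 mm around it. Next I grip the base.

```bash
python3 -m crank '[{"dp":[-0.003,0.001,0.04],"delta_rot":[0.0002,-0.001,-0.0012],"fingers":1},{"dp":[0,0,0.05],"delta_rot":[0,0,0],"fingers":1},{"dp":[0,0,0.05],"delta_rot":[0,0,0],"fingers":1},{"dp":[0,0,0.04],"delta_rot":[0,0,0],"fingers":1},{"dp":[0,0,0.022],"delta_rot":[0,0,0],"fingers":1},{"dp":[0,0,0],"delta_rot":[0,0,0],"fingers":1},{"dp":[0,0,0],"delta_rot":[0,0,0],"fingers":1}]'
python3 - <<'E'
from g import *
path([([.4445,-.1024,.115],toolR_down(np.radians(-25)))])
E
```

```text
t: 14.1
tcp_pos: [0.4417, -0.1008, 0.1134]
tool_rot: [0.976, -0.218, -0.004, -0.001]
force: [-0.1, 0.2, 0.6]
finger_gap: 0.997
gripper_force: 0.0
now [ 0.4417 -0.1008  0.1134] rot z [-0.008  0.004 -1.   ] x [ 0.904 -0.426 -0.009] gap 0.997 t 14.1 F [-0.1  0.2  0.6]
dp [ 0.0063  0.0004 -0.0033] rows>= 0.0857046460738526 | rot [-0.      0.0014 -0.0007] rows>= 0.0803140644644833
```

```bash
python3 -m crank '[{"dp":[0.0063,0.0004,-0.0033],"delta_rot":[0,0.0014,-0.0007],"fingers":1},{"dp":[0,0,0],"delta_rot":[0,0,0],"fingers":1},{"dp":[0,0,0],"delta_rot":[0,0,0],"fingers":-1},{"dp":[0,0,0],"delta_rot":[0,0,0],"fingers":-1},{"dp":[0,0,0],"delta_rot":[0,0,0],"fingers":-1},{"dp":[0,0,0],"delta_rot":[0,0,0],"fingers":-1},{"dp":[0,0,0],"delta_rot":[0,0,0],"fingers":-1},{"dp":[0,0,0],"delta_rot":[0,0,0],"fingers":-1}]' 30
```

```text
t: 14.77
tcp_pos: [0.4457, -0.1029, 0.117]
tool_rot: [0.976, -0.216, 0.002, 0.001]
force: [-0.1, 0.6, 6.5]
finger_gap: 0.661
gripper_force: 31.7
```

```bash
python3 -m crank '[{"dp":[0,0,-0.01],"delta_rot":[0,0,0],"fingers":-1},{"dp":[0,0,-0.02],"delta_rot":[0,0,0],"fingers":-1},{"dp":[0,0,-0.04],"delta_rot":[0,0,0],"fingers":-1},{"dp":[0,0,-0.06],"delta_rot":[0,0,0],"fingers":-1},{"dp":[0,0,-0.06],"delta_rot":[0,0,0],"fingers":-1},{"dp":[0,0,-0.06],"delta_rot":[0,0,0],"fingers":-1},{"dp":[0,0,-0.06],"delta_rot":[0,0,0],"fingers":-1},{"dp":[0,0,-0.03],"delta_rot":[0,0,0],"fingers":-1},{"dp":[0,0,0],"delta_rot":[0,0,0],"fingers":-1}]' 40
python3 - <<'E'
from g import *
ex,ey,nb=slope(yaw)
B=E@[.532,-.151,-.2637]   # base centre on bed
h=.049  # tcp above base underside when gripped? (.117-.054=.063 measured)
h=.063
D=toolR_down(yaw)
path([([.385,-.355,.30],D),(B+h*nb+.12*nb,N)])
print(manip.sense()["q"].round(3), B)
im,d,W=cloud("top"); cv2.imwrite("pics/t5.png",im[...,::-1]); hh=cv2.cvtColor(im,cv2.COLOR_RGB2HSV)
p=W[(W[...,2]>.2)&(hh[...,1]>90)&(np.hypot(W[...,0]-.444,W[...,1]+.101)<.11)]; 
if len(p)>20:print(len(p),"z",np.percentile(p[:,2],[2,50,98]).round(4),"ext",np.percentile(p[:,:2]@D[:2,:2],[1,99],axis=0).round(4),"tcp",(manip.sense()["tcp_pos"][:2]@D[:2,:2]).round(4))
p=W[(W[...,2]<.065)&(W[...,2]>.02)&(np.hypot(W[...,0]-.444,W[...,1]+.101)<.1)]; print("left",len(p), p.min(0),p.max(0))
E
```

```text
t: 15.52
tcp_pos: [0.4462, -0.1031, 0.2897]
tool_rot: [0.976, -0.216, 0.006, 0.001]
force: [0.2, 0.2, -1.7]
finger_gap: 0.654
gripper_force: 44.0
now [ 0.4462 -0.1031  0.2897] rot z [ 0.01  -0.005 -1.   ] x [ 0.906 -0.422  0.012] gap 0.654 t 15.5167 F [ 0.2  0.2 -1.7]
dp [ 0.102   0.5084 -0.0193] rows>= 6.221230872770307 | rot [ 0.     -0.0019  0.0015] rows>= 0.11887027379711772
dp [-0.022  -0.0012  0.1559] rows>= 1.8874689765487738 | rot [0.     0.0917 0.    ] rows>= 4.608938547486034
[-0.472  0.322  1.859  0.     0.948  1.535] [ 0.46528276 -0.39264485  0.06859054]
1412 z [0.2384 0.5206 0.64  ] ext [[ 0.3407 -0.1572]
 [ 0.5116 -0.0404]] tcp [ 0.4461 -0.099 ]
left 107 [ 0.47306516 -0.1649299   0.02014339] [ 0.53106497 -0.10274211  0.04515397]
```

```bash
python3 -m crank '[{"dp":[0.008,0.04,0],"delta_rot":[0,-0.0019,0.0015],"fingers":-1},{"dp":[0.0125,0.0625,-0.004],"delta_rot":[0,0,0],"fingers":-1},{"dp":[0.0125,0.0625,-0.004],"delta_rot":[0,0,0],"fingers":-1},{"dp":[0.0125,0.0625,-0.004],"delta_rot":[0,0,0],"fingers":-1},{"dp":[0.0125,0.0625,-0.004],"delta_rot":[0,0,0],"fingers":-1},{"dp":[0.0125,0.0625,-0.003],"delta_rot":[0,0,0],"fingers":-1},{"dp":[0.0125,0.0625,0],"delta_rot":[0,0,0],"fingers":-1},{"dp":[0.0125,0.0625,0],"delta_rot":[0,0,0],"fingers":-1},{"dp":[0.006,0.03,0],"delta_rot":[0,0,0],"fingers":-1},{"dp":[0,0,0],"delta_rot":[0,0,0],"fingers":-1}]'
python3 -m crank '[{"dp":[0,0,0],"delta_rot":[0,0.0084,0],"fingers":-1},{"dp":[0,0,0],"delta_rot":[0,0.0084,0],"fingers":-1},{"dp":[0,0,0],"delta_rot":[0,0.0084,0],"fingers":-1},{"dp":[0,0,0],"delta_rot":[0,0.0084,0],"fingers":-1},{"dp":[0,0,0],"delta_rot":[0,0.0084,0],"fingers":-1},{"dp":[0,0,0],"delta_rot":[0,0.0084,0],"fingers":-1},{"dp":[0,0,0],"delta_rot":[0,0.0084,0],"fingers":-1},{"dp":[0,0,0],"delta_rot":[0,0.0084,0],"fingers":-1},{"dp":[0,0,0],"delta_rot":[0,0.0084,0],"fingers":-1},{"dp":[0,0,0],"delta_rot":[0,0.0084,0],"fingers":-1},{"dp":[0,0,0],"delta_rot":[0,0.0076,0],"fingers":-1},{"dp":[0,0,0],"delta_rot":[0,0,0],"fingers":-1}]'
python3 - <<'E'
from g import *
ex,ey,nb=slope(yaw); B=E@[.532,-.151,-.2637]
path([(B+.183*nb,N),(B+.083*nb,N)]); print(manip.sense()["q"].round(3))
E
```

```text
t: 16.4
tcp_pos: [0.3805, -0.3564, 0.2934]
tool_rot: [0.975, -0.223, -0.005, -0.001]
force: [0.4, 0.4, -0.6]
finger_gap: 0.664
gripper_force: 43.9
t: 17.4
tcp_pos: [0.3806, -0.3502, 0.2931]
tool_rot: [0.937, -0.213, 0.271, 0.059]
force: [-0.5, 0.3, -2.5]
finger_gap: 0.658
gripper_force: 43.9
now [ 0.3806 -0.3502  0.2931] rot z [ 0.483 -0.226 -0.846] x [ 0.762 -0.367  0.534] gap 0.658 t 17.4 F [-0.5  0.3 -2.5]
dp [-0.0842  0.0044  0.1149] rows>= 1.7083837493050582 | rot [-0.0007  0.0021 -0.0005] rows>= 0.11360731498492656
dp [-0.   0.   0.2] rows>= 2.398081534772182 | rot [0. 0. 0.] rows>= 0.0
[-1.111  0.313  2.01   0.786  0.49   0.264]
```

Run:
```python
from g import *
# wires and stop from the earlier wrist picture
D=np.load("wrist1.npz");im,W=D["im"],D["W"]; h=cv2.cvtColor(im,cv2.COLOR_RGB2HSV)
g=np.zeros((480,640),bool); g[95:385,205:445]=1; g&=(h[...,1]<60)&np.isfinite(W[...,2])
q=W[g]@E
for y in(-.199,-.103,-.079):
    s=(abs(q[:,1]-y)<.006)&(abs(q[:,2]+.2637)<.003); a=np.polyfit(q[s][:,0]-.532,q[s][:,1],1); print("wire",y,s.sum(),"slope deg",np.degrees(a[0]).round(2),"y at .532",a[1].round(4),"top k",np.percentile(q[s][:,2],[50,95]).round(4))
# base in hand, seen from scene + wrist
for nm in("scene","wrist"):
    im,d,W=cloud(nm); h=cv2.cvtColor(im,cv2.COLOR_RGB2HSV); st=manip.sense(); M=R.from_quat(st["tool_rot"]).as_matrix()
    L=(W-st["tcp_pos"])@M
    m=(h[...,1]>110)&(abs(L[...,0])<.1)&(abs(L[...,1])<.04)&(L[...,2]>.03)&(L[...,2]<.09); p=L[m]; print(nm,len(p),np.percentile(p,[1,50,99],axis=0).round(4).tolist() if len(p)>20 else "")
    cv2.imwrite(f"pics/{nm}6.png",im[...,::-1])
    if nm=="wrist":
        b=(h[...,2]<70)&(abs(L[...,1])<.07)&(L[...,2]>.02)&(L[...,2]<.1)&(abs(L[...,0])<.03); p=L[b]; print("finger",len(p),np.percentile(p[:,2],[50,99]).round(4),np.percentile(p[:,1],[1,99]).round(4))
```

```text
wire -0.199 631 slope deg 0.87 y at .532 -0.1998 top k [-0.2637 -0.2624]
wire -0.103 1816 slope deg 0.36 y at .532 -0.1027 top k [-0.263  -0.2618]
wire -0.079 2211 slope deg 0.24 y at .532 -0.078 top k [-0.2632 -0.2616]
scene 3299 [[-0.0693, -0.0263, 0.0488], [0.0195, 0.0127, 0.0504], [0.0618, 0.0307, 0.0616]]
wrist 46924 [[-0.0398, -0.0283, 0.0491], [0.0211, -0.0004, 0.0507], [0.0634, 0.0273, 0.057]]
finger 7303 [0.0319 0.06  ] [-0.0548  0.0542]
```

View pics/wrist6.png

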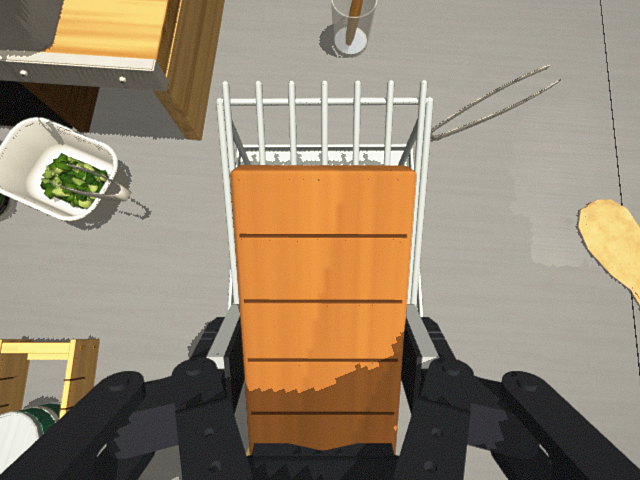

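The wrist view shows the base held squarely between the pads (columns 232–415). Its axis lies over the middle wire of the bed, near column 325.

```bash
cat >> g.py <<'E'
def tgt(x,h): return E@[x,-.1508,-.2633+.064]+h*n
E
python3 - <<'E'
from g import *
path([(tgt(.538,.1),N),(tgt(.538,.015),N)])
E
```

```text
now [ 0.3814 -0.3519  0.2942] rot z [ 0.483 -0.228 -0.845] x [ 0.762 -0.365  0.534] gap 0.658 t 17.5 F [-0.6  0.3 -1.4]
dp [-0.0753  0.0011  0.1522] rows>= 2.0365107658352115 | rot [-0.0004  0.002  -0.0002] rows>= 0.1020269088366442
dp [-0.   -0.    0.17] rows>= 2.0383693045563556 | rot [0. 0. 0.] rows>= 0.0
```

```bash
python3 -m crank '[{"dp":[-0.019,0,0.038],"delta_rot":[0,0.002,0],"fingers":-1},{"dp":[-0.019,0.001,0.038],"delta_rot":[0,0,0],"fingers":-1},{"dp":[-0.019,0,0.038],"delta_rot":[0,0,0],"fingers":-1},{"dp":[-0.019,0,0.038],"delta_rot":[0,0,0],"fingers":-1},{"dp":[0,0,0.03],"delta_rot":[0,0,0],"fingers":-1},{"dp":[0,0,0.03],"delta_rot":[0,0,0],"fingers":-1},{"dp":[0,0,0.03],"delta_rot":[0,0,0],"fingers":-1},{"dp":[0,0,0.03],"delta_rot":[0,0,0],"fingers":-1},{"dp":[0,0,0.02],"delta_rot":[0,0,0],"fingers":-1},{"dp":[0,0,0],"delta_rot":[0,0,0],"fingers":-1},{"dp":[0,0,0],"delta_rot":[0,0,0],"fingers":-1}]'
python3 - <<'E'
from g import *
path([(tgt(.538,.015),N),(tgt(.538,0),N)])
E
```

```text
t: 18.42
tcp_pos: [0.4252, -0.3742, 0.1518]
tool_rot: [0.935, -0.211, 0.278, 0.062]
force: [0.3, 0.1, -0.7]
finger_gap: 0.659
gripper_force: 43.8
now [ 0.4252 -0.3742  0.1518] rot z [ 0.494 -0.234 -0.837] x [ 0.756 -0.36   0.547] gap 0.659 t 18.4167 F [ 0.3  0.1 -0.7]
dp [-0.0047 -0.0019  0.0288] rows>= 0.3500936972325114 | rot [-0.0002 -0.0004  0.    ] rows>= 0.024165390774633068
dp [0.   0.   0.03] rows>= 0.3597122302158279 | rot [0. 0. 0.] rows>= 0.0
```

```bash
python3 -m crank '[{"dp":[-0.0047,-0.0019,0.0144],"delta_rot":[-0.0002,-0.0004,0],"fingers":-1},{"dp":[0,0,0.0144],"delta_rot":[0,0,0],"fingers":-1},{"dp":[0,0,0.01],"delta_rot":[0,0,0],"fingers":-1},{"dp":[0,0,0],"delta_rot":[0,0,0],"fingers":-1}]'
python3 - <<'E'
from g import *
path([(tgt(.538,0),N)])
E
```

```text
t: 18.75
tcp_pos: [0.4331, -0.3775, 0.1348]
tool_rot: [0.935, -0.212, 0.278, 0.063]
force: [-0.1, 0.2, -1.4]
finger_gap: 0.654
gripper_force: 43.9
now [ 0.4331 -0.3775  0.1348] rot z [ 0.492 -0.236 -0.838] x [ 0.756 -0.361  0.546] gap 0.654 t 18.75 F [-0.1  0.2 -1.4]
dp [-0.0006 -0.0011  0.0209] rows>= 0.25164063930440705 | rot [ 0.0002 -0.0002 -0.    ] rows>= 0.015046540512300791
```

```bash
python3 -m crank '[{"dp":[-0.0006,-0.0011,0.007],"delta_rot":[0,0,0],"fingers":-1},{"dp":[0,0,0.006],"delta_rot":[0,0,0],"fingers":-1},{"dp":[0,0,0],"delta_rot":[0,0,0],"fingers":-1}]'
python3 -m crank '[{"dp":[0,0,0.005],"delta_rot":[0,0,0],"fingers":-1},{"dp":[0,0,0],"delta_rot":[0,0,0],"fingers":-1}]'
python3 - <<'E'
from g import *
path([(tgt(.538,0),N)])
E
```

```text
t: 19.0
tcp_pos: [0.4362, -0.3785, 0.1291]
tool_rot: [0.935, -0.212, 0.277, 0.063]
force: [0.2, -0.6, -1.5]
finger_gap: 0.661
gripper_force: 43.9
t: 19.17
tcp_pos: [0.4373, -0.3791, 0.127]
tool_rot: [0.935, -0.212, 0.277, 0.063]
force: [-0.3, -0.2, -2.2]
finger_gap: 0.663
gripper_force: 43.9
now [ 0.4373 -0.3791  0.127 ] rot z [ 0.492 -0.236 -0.838] x [ 0.756 -0.361  0.546] gap 0.663 t 19.1667 F [-0.3 -0.2 -2.2]
dp [ 0.0005 -0.0003  0.003 ] rows>= 0.036400800056524955 | rot [ 0.0002 -0.0002 -0.0001] rows>= 0.01590021165029106
```

```bash
python3 -m crank '[{"dp":[0,0,0.003],"delta_rot":[0,0,0],"fingers":-1},{"dp":[0,0,0.001],"delta_rot":[0,0,0],"fingers":-1},{"dp":[0,0,0],"delta_rot":[0,0,0],"fingers":-1}]'
```

```text
t: 19.42
tcp_pos: [0.4376, -0.3791, 0.1265]
tool_rot: [0.935, -0.212, 0.278, 0.064]
force: [-7.0, 2.4, 9.5]
finger_gap: 0.659
gripper_force: 45.3
```

```bash
python3 -m crank '[{"dp":[0,0,0.003],"delta_rot":[0,0,0],"fingers":-1},{"dp":[0,0,0],"delta_rot":[0,0,0],"fingers":-1}]'
python3 - <<'E'
from g import *
s=manip.sense();path([(tgt(.538,0),N)]);print("F tool",(N.T@s["force"]).round(1))
E
```

```text
t: 19.58
tcp_pos: [0.4376, -0.379, 0.1264]
tool_rot: [0.935, -0.212, 0.278, 0.064]
force: [-13.6, 4.8, 20.1]
finger_gap: 0.662
gripper_force: 46.8
now [ 0.4376 -0.379   0.1264] rot z [ 0.492 -0.238 -0.837] x [ 0.755 -0.361  0.547] gap 0.662 t 19.5833 F [-13.6   4.8  20.1]
dp [0.0007 0.     0.0018] rows>= 0.023469822510877952 | rot [ 0.0004 -0.0004 -0.0001] rows>= 0.029471290323643165
F tool [ -1.1   1.5 -24.7]
```

It's on the wires. I'll ease the pressure and slide it down to the stop.

```bash
python3 -m crank '[{"dp":[0,0,-0.004],"delta_rot":[0,0,0],"fingers":-1},{"dp":[-0.004,0,0],"delta_rot":[0,0,0],"fingers":-1},{"dp":[-0.003,0,0],"delta_rot":[0,0,0],"fingers":-1},{"dp":[0,0,0],"delta_rot":[0,0,0],"fingers":-1}]'
python3 - <<'E'
from g import *
s=manip.sense();path([(tgt(.538,0),N)]);print("F tool",(N.T@s["force"]).round(1))
E
```

```text
t: 19.92
tcp_pos: [0.4365, -0.3789, 0.1258]
tool_rot: [0.934, -0.212, 0.28, 0.064]
force: [-3.1, 2.4, 12.2]
finger_gap: 0.657
gripper_force: 45.5
now [ 0.4365 -0.3789  0.1258] rot z [ 0.496 -0.238 -0.835] x [ 0.753 -0.36   0.551] gap 0.657 t 19.9167 F [-3.1  2.4 12.2]
dp [ 0.0032 -0.0007  0.002 ] rows>= 0.04622304789698111 | rot [ 0.0002 -0.0011 -0.0001] rows>= 0.05803537661347465
F tool [  3.4  -0.8 -12.3]
```

```bash
python3 -m crank '[{"dp":[0,0,-0.002],"delta_rot":[0,-0.0008,0],"fingers":-1},{"dp":[-0.003,0,0],"delta_rot":[0,0,0],"fingers":-1},{"dp":[-0.002,0,0],"delta_rot":[0,0,0],"fingers":-1},{"dp":[0,0,0],"delta_rot":[0,0,0],"fingers":-1}]'
python3 - <<'E'
from g import *
s=manip.sense();path([(tgt(.538,0),N)]);print("F tool",(N.T@s["force"]).round(1))
E
```

```text
t: 20.25
tcp_pos: [0.4347, -0.3782, 0.1249]
tool_rot: [0.935, -0.212, 0.278, 0.063]
force: [0.8, -0.8, 8.0]
finger_gap: 0.652
gripper_force: 44.7
now [ 0.4347 -0.3782  0.1249] rot z [ 0.493 -0.236 -0.837] x [ 0.756 -0.36   0.547] gap 0.652 t 20.25 F [ 0.8 -0.8  8. ]
dp [ 0.0074 -0.001   0.0025] rows>= 0.09485223123485398 | rot [ 0.0001 -0.0004  0.    ] rows>= 0.0231956273715879
F tool [ 5.2  0.3 -6.1]
```

```bash
python3 -m crank '[{"dp":[-0.003,0,0],"delta_rot":[0,0,0],"fingers":-1},{"dp":[-0.002,0,0],"delta_rot":[0,0,0],"fingers":-1},{"dp":[0,0,0],"delta_rot":[0,0,0],"fingers":-1}]'
python3 - <<'E'
from g import *
s=manip.sense();path([(tgt(.538,0),N)]);print("F tool",(N.T@s["force"]).round(1))
E
```

```text
t: 20.5
tcp_pos: [0.4344, -0.3781, 0.1247]
tool_rot: [0.934, -0.211, 0.281, 0.064]
force: [4.3, 0.2, 10.0]
finger_gap: 0.653
gripper_force: 44.8
now [ 0.4344 -0.3781  0.1247] rot z [ 0.498 -0.237 -0.834] x [ 0.753 -0.358  0.551] gap 0.653 t 20.5 F [ 4.3  0.2 10. ]
dp [ 0.0081 -0.0011  0.0025] rows>= 0.10306434953034392 | rot [-0.     -0.0013  0.0001] rows>= 0.06376160627069867
F tool [ 8.6 -2.  -6.3]
```

```bash
python3 -m crank '[{"dp":[0.003,0,-0.001],"delta_rot":[0,0,0],"fingers":-1},{"dp":[0,0,0],"delta_rot":[0,0,0],"fingers":0.4},{"dp":[0,0,0],"delta_rot":[0,0,0],"fingers":0.4},{"dp":[0,0,0],"delta_rot":[0,0,0],"fingers":0.4}]'
python3 -m crank '[{"dp":[0,0,-0.006],"delta_rot":[0,0,0],"fingers":0.45},{"dp":[0,0,-0.01],"delta_rot":[0,0,0],"fingers":0.5},{"dp":[0,0,-0.015],"delta_rot":[0,0,0],"fingers":1},{"dp":[0,0,-0.02],"delta_rot":[0,0,0],"fingers":1},{"dp":[0,0,-0.04],"delta_rot":[0,0,0],"fingers":1},{"dp":[0,0,-0.04],"delta_rot":[0,0,0],"fingers":1},{"dp":[0,0,-0.04],"delta_rot":[0,0,0],"fingers":1},{"dp":[0,0,-0.04],"delta_rot":[0,0,0],"fingers":1},{"dp":[0,0,-0.04],"delta_rot":[0,0,0],"fingers":1},{"dp":[0,0,0],"delta_rot":[0,0,0],"fingers":1}]'
python3 - <<'E'
from g import *
im,d,W=cloud("wrist"); cv2.imwrite("pics/w7.png",im[...,::-1]); h=cv2.cvtColor(im,cv2.COLOR_RGB2HSV)
q=W@E; m=(h[...,1]>90)&(q[...,2]>-.256)&(q[...,2]<-.24)&(abs(q[...,0]-.53)<.12)&(abs(q[...,1]+.151)<.06); p=q[m]
c=p.mean(0); nn=np.linalg.svd(p-c,full_matrices=False)[2][2]; nn*=np.sign(nn[2])
print("base k",np.percentile(p[:,2],[2,50,98]).round(4),"n",nn.round(3),cv2.minAreaRect(p[:,:2].astype(np.float32)),"x ext",np.percentile(p[:,0],[.5,99.5]).round(4))
im2,_=manip.snapshot("scene"); cv2.imwrite("pics/s7.png",np.hstack([im[80:480,150:500,::-1],im2[130:430,100:480,::-1][:400].copy() if 0 else cv2.resize(im2[130:430,130:460],(440,400))[...,::-1]]))
E
```

```text
t: 20.83
tcp_pos: [0.4313, -0.3759, 0.1225]
tool_rot: [0.936, -0.212, 0.274, 0.062]
force: [-0.4, 0.6, 0.4]
finger_gap: 0.701
gripper_force: 0.0
t: 21.67
tcp_pos: [0.3695, -0.3462, 0.2311]
tool_rot: [0.935, -0.212, 0.276, 0.064]
force: [0.8, 0.6, 0.7]
finger_gap: 1.001
gripper_force: 0.0
base k [-0.2502 -0.2488 -0.2474] n [ 0.001 -0.005  1.   ] ((0.5323215126991272, -0.15104395151138306), (0.13290558755397797, 0.056954286992549896), 0.38615989685058594) x ext [0.4676 0.5985]
```

View pics/s7.png

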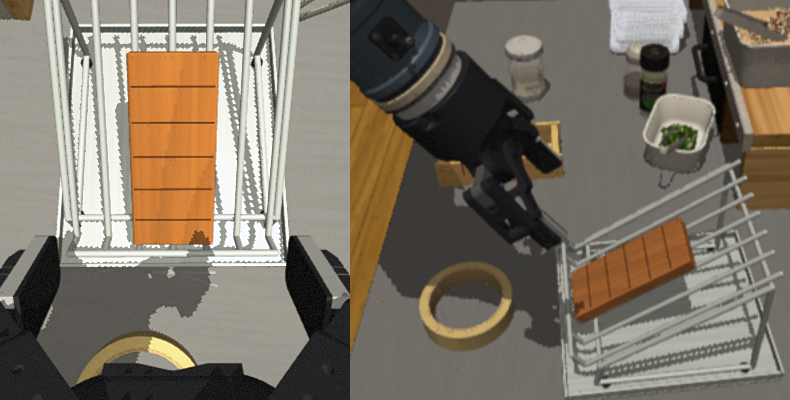

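The base lies flat at the middle of the bed. Its low end is at 0.4658 and the stop face at 0.4656. I'll make a final check of the frame and can, then hand in.

Run:
```python
from h import *
im,d,W=cloud("top")
r=np.hypot(W[...,0]-.4445,W[...,1]+.102)
p=W[(r<.035)&(W[...,2]>.046)&(W[...,2]<.062)]; print("can",len(p),((p.max(0)+p.min(0))/2).round(4),np.ptp(p,0).round(3))
p=W[(r<.1)&(W[...,2]>.034)&(W[...,2]<.044)]; print("rim",len(p),cv2.minAreaRect(p[:,:2].astype(np.float32)) if len(p)>9 else "")
```

```text
can 495 [ 0.444  -0.1011  0.053 ] [0.045 0.046 0.011]
rim 756 ((0.4456157684326172, -0.10107944160699844), (0.07010321319103241, 0.15884651243686676), 64.48533630371094)
```

```bash
python3 -c "
from station import manip
print(manip.sign_off())"
```

```text
the job is handed in; nothing more can be done
None
```

The job is handed in at about 22 s of the 54 s. The frame is flat on the worktop round the upright can, and the base lies flat, lengthwise on the drainer wires, with its lower end against the stop to within measurement. I didn't re-measure the bystanders, but the arm met no unexpected contact.

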